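Snap the spare fuse into its spring clips

ROBOT

A 6-joint arm with a two-finger parallel gripper is mounted at the origin on a cart in front of the work surface, level with it; the furniture and walls round the work are solid. World frame = base frame: x ahead of the robot, y to its left, z up, the work surface at z = 0. Lengths are in mm, angles in rad, forces in N, time in s.
With the tool pointing down it reaches from about 325 to 900 mm from the base axis. Payload 3.5 kg.
Tool frame: the origin (TCP) lies at the very end of the fingers, on their centre line; the grasp point (between the pads) lies 19 mm behind it; z points along the fingers, y is the direction in which the jaws open and shut (so a half turn about z gives the same grasp; the last joint's range is limited). The gripper opens to 85 mm and grips with 20 to 120 N. Pads are 22 mm wide; open, the fingers measure 114 mm over their backs; the gripper's body (76 mm by 85 mm) begins 54 mm behind the grasp point. The pads swing forward as they close: fully open they stand 13 mm farther back than shut.
Start: joints at [-1.423, 0.276, -0.026, 1.268, 0, 1.467], TCP at [155.1, -605.447, 231.313] pointing down, gripper open.
Joint ranges: [-3.12, 3.12], [-0.85, 1.88], [-1.08, 1.24], [-1.95, 2.15], [-1.57, 1.53], [-3.14, 3.14]. Speed limits (rad/s): [2.57, 2.57, 3.14, 3.14, 3.14, 3.14].

INTERFACE

Orientations are given as a rotation vector (axis times angle).
In Python, from plant import monitor, get_image, ticket gives the robot as it stands.
- The arm moves only by the shell command python3 -m jog 'ROWS'. ROWS is JSON, a list of rows, each a list of 7 numbers: the shift along the world's x, y, z in mm, then the turn, a rotation vector about the world's x, y, z in degrees, then the closure, from 0 (fully open) to 1 (shut). A call has 1 to 20 rows; each row shifts and turns the commanded pose from where the row before left it; what a row does not reach is not made up. A row lasts 1/8 s, in which the tool goes at most 62.5 mm and 10.7 degrees, less where a joint would pass 70% of its speed; a pose out of reach is approached as far as the arm can. A call is refused whole if a number of a shift passes 62.5 or a number of a turn 10.7, either way. A call with a gripper value outside its range is refused whole. The fingers move at their own pace and stop on an object; the grip force is fixed at half the most. Time passes only in rows, so rows that do not move let the fingers close. It gives the time, the measured TCP pose, the force and the opening at its end, in the units of the state.
- monitor.state(): the state, without advancing time (a new reading comes with each control period).
- get_image(name): name is "side" or "top"; returns a dict with "img" (480x640x3 uint8, blue, green, red), "z_map" (480x640 float32, mm along the optical axis (not along the pixel's ray), 0 where there is no reading), "intrinsics" (3x3 intrinsics, pixels), "R" (3x3) and "t" (3): a world point X has camera coordinates R X + t. Camera axes: x right, y down, z forward; pixel columns grow to the right and rows downward; lengths in mm; the calibration is good to about 2 mm. A picture is of the moment at which its call begins.
- ticket.finish_job(): hands the job in, once; it reports no verdict.
The state is a dict: "clock": time; "qpos": joint angles; "dq": joint speeds; "effort": joint torques, N m; "tool_pos": TCP position; "ee_rot": TCP orientation; "force": force on the tool from outside, world axes, zero at the start; "ft_torque": the same for the moment, N m; "gripper_width": finger opening in mm.
Only numpy, scipy, OpenCV 4.12 (cv2) and the standard library are available. Lean on these libraries where they do the work, as an engineer would, in place of code of your own. Each camera call takes 0.05 s, during which the arm holds its last target. There are 200 camera calls.

TASK

Take the longer of the two cartridge fuses from the spare-fuse rack and press it straight down between the two spring clips of the fuse holder until both clips snap over its ends and it sits fully home, level in its seats, then let go. The ceramic cracks if it is rammed, so feel your way down: push only as hard as the clips need and stop as soon as it lands. Leave the shorter fuse and everything else on the bench where they are.

Things in the scene. Friction and masses are not known exactly. Their poses are not given: they have to be found in the camera images.
- fuse_long: The longer cartridge fuse: white ceramic tube with plain steel caps, 24 mm diameter, 90 mm long, 60 to 130 g. Origin at its centre, y along its axis. Both ends taper from 24 to 10 mm diameter over the last 4 mm. Lies in one of the rack's two places, which one varies, axis 42 mm above the bench. Grip it across the tube at the middle; it cracks if pushed into its seats with over 25 N.
- fuse_short: The shorter cartridge fuse: same make, 24 mm diameter, 66 mm long, so it cannot reach both clips. Origin at its centre, y along its axis. Lies in the rack's other place, parallel to the longer one and 80 mm from it. Must stay there.
- fuse_rack: Fixed grey spare-fuse rack, 138 x 75 mm (x by y). Origin under its centre on the bench. V notches in two combs 8 mm thick at y = +-26 mm carry two fuses along the rack's y axis at x = -40 and +40 mm, axes 42 mm above the bench; between the combs it is open down to the 6 mm base plate.
- holder: Fixed fuse holder: black base plate 64 x 164 x 8 mm, two steel posts (58 mm high) at y = +-67 mm and on them a grey bridge with two V seats and two clips. Origin under its centre on the bench. The seated fuse lies along its y axis at x = y = 0, axis 50 to 74 mm above the bench: the bridge is clamped firmly anywhere in that range, unmeasured, so feel for it.
- seat_low (a point): Point of the holder's base frame over its middle, 50 mm above the bench: the seated fuse's centre if the bridge is clamped lowest (up to 24 mm higher otherwise). The hard 45 degree V seats, 8 mm thick, 30 mm wide at the mouth, carry the tube at y = +-30 mm; between them all is clear down to 28 mm below the seated axis. A tall wall bounds the bench on the right (y = -0.14).
- clip_left (a joint): Brass spring clip at the holder's +y end, 16 mm wide, hinged 22 mm below the seated axis; rad, 0 = closed, grows as it spreads. About 0.12 while the fuse's end passes its nose, 0.02 to 0.07 once snapped over the end of a seated fuse. Noses are 82 mm apart, 8 mm above the seated axis; flares rise to 21 mm above it, 101 mm apart.
- clip_right (a joint): The same at the -y end. Coming down, the fuse first meets the flares with its axis 18 to 21 mm above seated. Both clips resist, together 6 to 15 N at first and 1 to 5 N while the ends slide past the noses; some 4 mm above seated they snap in over the tapered ends and pull the fuse down with up to 10 N, until it lands hard in the V seats.
- jar_a: small round sample jar with a screw cap, 23 mm diameter, 47 mm tall; origin under its centre. Bystander between rack and holder.
- jar_b: second small round sample jar, same shape and size, 23 mm diameter, 47 mm tall; origin under its centre. Bystander.
- tape_roll: roll of tape lying flat, 70 mm across, 19 mm high; origin under its centre. Bystander.
- marker: capped felt marker lying down, 14 x 130 x 16 mm, long along its y axis; origin under its centre. Bystander.
- small_bottle: small screw-cap bottle, 36 mm diameter, 60 mm tall; origin under its centre. Bystander.
- spatula: thin lab spatula lying flat, 10 x 137 x 9 mm, long along its y axis; origin under its centre. Bystander.

How it is judged:
By the outcome, as a careful person would: the job done as asked, in the order asked, and still so for the second after the job is handed in, with the robot touching nothing.
It also fails if it takes over 69 s, if anything falls off the work surface, if the arm or the gripper's body presses on something with over 40 N, if the wrist force passes 120 N, or if a joint passes its speed limit or range.

## Working session

There is one attempt and no reset: what is moved stays moved. The work goes in short steps, Python scripts to look and compute and a shell command to move; the robot and the scene stay as the last step left them, time stands still between calls to the robot, and variables do not carry over. Pictures are saved under pics/ and viewed, about 8 in all and at most 12, crops included, and the job is handed in when it is done.

```bash
mkdir -p pics; ls
cat > h.py <<'E'
import numpy as np,cv2
from plant import monitor,get_image,ticket
def cloud(d):
    z=d["z_map"];K=d["intrinsics"];v,u=np.mgrid[:480,:640]
    p=np.stack([(u-K[0,2])/K[0,0]*z,(v-K[1,2])/K[1,1]*z,z],-1)
    w=(p-d["t"])@d["R"]; w[z<=0]=np.nan
    return w
E
python3 - <<'E'
from h import *
import pickle
print(monitor.state())
for n in("top","side"):
    d=get_image(n);cv2.imwrite(f"pics/{n}0.png",d["img"]);pickle.dump(d,open(n+"0.pkl","wb"))
    print(n,d["R"],d["t"],d["intrinsics"])
E
```

```text
pics
{'clock': 0.0, 'qpos': array([-1.42341767e+00,  2.77156789e-01, -2.78763310e-02,  1.26797532e+00,
        1.33582754e-05,  1.46740285e+00]), 'dq': array([ 4.03511150e-04,  6.15466173e-04,  6.56330606e-04,  5.10830612e-05,
        2.54774552e-04, -7.01716964e-05]), 'effort': array([ 4.45397718e-04, -4.45507264e+01,  2.95204318e+01,  1.63997995e-02,
       -2.84613361e-05,  6.37365041e-07]), 'tool_pos': array([ 154.98028777, -604.69125828,  230.14704966]), 'ee_rot': array([-3.11473495e+00, -3.92603966e-01,  5.53962065e-05]), 'force': array([-0.59515546,  0.00551427, -0.72702356]), 'ft_torque': array([ 0.02757756,  0.01806248, -0.0315374 ]), 'gripper_width': 85.36139000240777}
top [[ 0.01323711 -0.99990136  0.00469483]
 [-0.979615   -0.0139095  -0.20040204]
 [ 0.20044758 -0.00194638 -0.9797025 ]] [245.82789039 558.19115317 842.38482873] [[448.19582748   0.         322.06749232]
 [  0.         448.19582748 235.76329675]
 [  0.           0.           1.        ]]
side [[-0.92834601 -0.37121906  0.01923769]
 [-0.21542015  0.49510386 -0.84170442]
 [ 0.30293207 -0.78553713 -0.53959576]] [613.34311538  62.87671403 899.74878804] [[435.62506856   0.         322.27106353]
 [  0.         435.62506856 237.71899877]
 [  0.           0.           1.        ]]
```

View pics/top0.png

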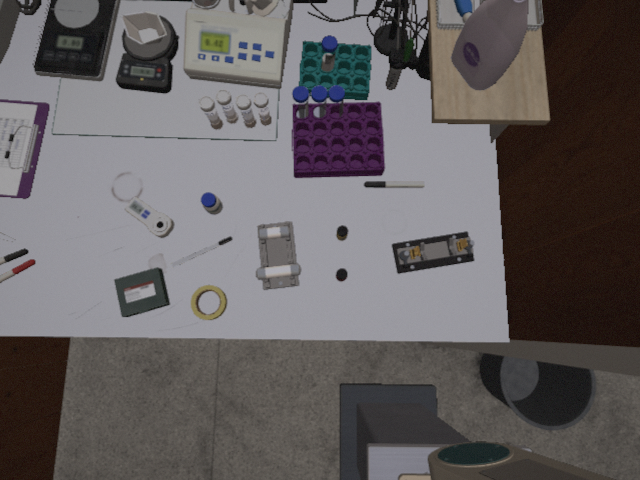

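View pics/side0.png

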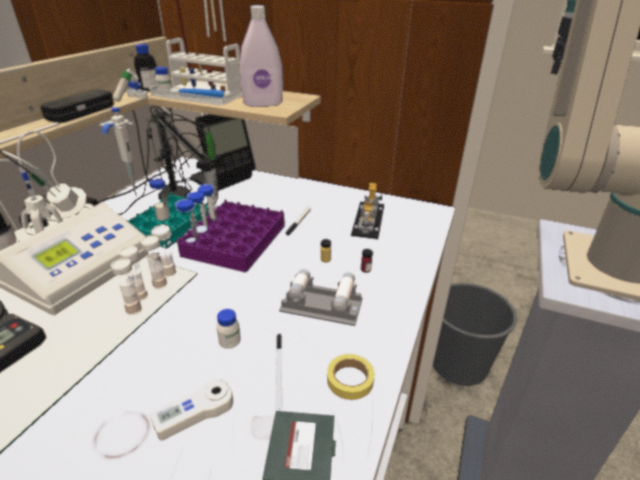

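Top view: the rack is at (278,255), with the longer fuse in the lower (nearer) place at (278,271) and the shorter at (273,231). The holder is at (434,252) and the jars at (342,232) and (342,274). The side view shows a tall panel to the right of the bench, near the arm.

```bash
cat > m.py <<'E'
from h import *
import pickle
d=pickle.load(open("top0.pkl","rb"));w=cloud(d)
def st(n,r0,r1,c0,c1,zl,zh):
    p=w[r0:r1,c0:c1].reshape(-1,3);p=p[(p[:,2]>zl)&(p[:,2]<zh)]
    c,s,a=cv2.minAreaRect(p[:,:2].astype(np.float32))
    print(n,len(p),"min",p.min(0).round(1),"max",p.max(0).round(1),"rect",np.round(c,1),np.round(s,1),round(a,1),"med",np.median(p,0).round(1))
st("bench",300,330,320,400,-20,20)
st("rack",215,298,245,310,3,100)
st("fl",255,285,245,310,44,70)
st("fs",215,248,245,310,44,70)
st("holder",225,280,385,485,4,150)
st("holderplate",225,280,385,485,4,14)
st("holdertop",225,280,385,485,40,150)
st("jar1",220,245,330,355,6,100);st("jar2",262,285,330,355,6,100)
for z0 in (100,200,300,500):
    for n in("top","side"):
        q=cloud(pickle.load(open(n+"0.pkl","rb"))).reshape(-1,3);q=q[(q[:,2]>z0)&(q[:,2]<z0+50)&(q[:,1]<0)&(q[:,0]>-100)&(q[:,0]<1000)]
        if len(q):print(n,z0,len(q),np.percentile(q,[0,5,50,95,100],axis=0).round(0).tolist())
img=cv2.resize(d["img"][205:305,240:500],None,fx=3,fy=3,interpolation=cv2.INTER_CUBIC);cv2.imwrite("pics/c1.png",img)
# height map
h=w[215:290,380:490,2];print(np.nan_to_num(h)[::5,::4].round(0).astype(int))
E
python3 m.py
```

```text
bench 2396 min [371.6  91.9  -5.6] max [432.8 255.8   5.6] rect [402.2 173.5] [ 59.1 163.8] 0.8 med [401.9 173.3  -0.5]
rack 2396 min [436.7 278.7   3. ] max [609.9 416.6  57.2] rect [523.2 348.1] [172.8 135.6] 1.1 med [519.8 343.9  16.7]
fl 490 min [467.4 296.4  44.1] max [500.2 383.9  56.6] rect [484.2 340.2] [23.2 89. ] 7.6 med [483.1 339.8  51.3]
fs 346 min [548.2 318.5  44.1] max [575.9 383.5  57.2] rect [562.5 351.1] [25.4 65.4] 3.6 med [561.9 350.3  51.4]
holder 2354 min [487.8 -65.5   4. ] max [591.1 117.7  75.6] rect [539.3  26.2] [184.1 101.2] 89.0 med [530.   21.7  24. ]
holderplate 1029 min [487.8 -65.5   4. ] max [591.1 117.7  13.1] rect [539.3  26.2] [184.1 101.2] 89.0 med [521.3  24.7   7.8]
holdertop 326 min [511.3 -50.1  40.1] max [557.5  90.3  75.6] rect [534.1  19.9] [ 35.5 142.8] 10.3 med [535.4  -4.5  53.1]
jar1 137 min [557.  201.7   6.6] max [580.6 223.2  50. ] rect [567.9 212.4] [22.2 21.6] 35.5 med [564.9 213.1  45.5]
jar2 122 min [470.1 202.5   9.1] max [492.  223.7  51.2] rect [480.8 213.2] [21.9 21. ] 2.8 med [479.5 212.8  46. ]
top 100 3039 [[321.0, -146.
[... 1532 characters left out ...]
2  8 25 36 25 36 57 38 38 27 26 25 25 25 26 46 25 33 26 32 23
   2  0 -2 -3]
 [ 0  0  1 -2  6 31 50 30 32 61 65 43 28 25 27 27 24 26 27 24  6  6 36 35
   1 -1  3  1]
 [-2 -1 -2  2  9 28 34 26 26 25 28 22  7  6  7  6  7  9  8  7  6  8  8 11
  -2  0  2  0]
 [-1  1  0  0  0  6 34 35  9  8  9  7  9  9  6  7  6  1  2 -2 -1  1  0 -2
  -1 -2 -2 -1]
 [-1 -2  1  0 -2  7  7  7 10 -1  2  0 -1  1  0 -1 -3  0  0 -2  2  3  1  1
   1 -2  2  1]
 [ 4 -3  2 -1  0 -5 -2  0 -4  0 -1  2  3  0 -4  0  1  1 -1 -3 -2 -1  0 -3
   0 -1  0 -1]
 [ 0  0 -1 -3 -2 -1  0 -2 -1 -3 -2  1  2 -1  0 -3  0 -4  0  0  0  0  1  2
   2 -1 -1 -3]
 [-1 -3  3  2 -1 -1  0 -1 -3 -1 -3 -3 -1 -1 -1  0  3 -2 -2 -1  1 -3  1  2
   0  0  2 -2]]
```

View pics/c1.png

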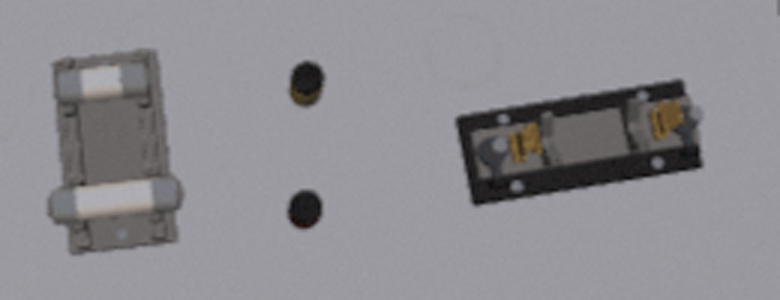

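```bash
cat > m2.py <<'E'
from h import *
import pickle
D={n:pickle.load(open(n+"0.pkl","rb")) for n in("top","side")}
for n,d in D.items():
    print(n,"cam",(-d["R"].T@d["t"]).round(0))
    q=cloud(d).reshape(-1,3);q=q[(q[:,1]>-260)&(q[:,1]<-110)&(q[:,0]>150)&(q[:,2]>-500)]
    for z in range(-100,1100,100):
        s=q[(q[:,2]>z)&(q[:,2]<=z+100)]
        if len(s)>20:print(z,len(s),np.percentile(s[:,0],[0,1,50,100]).round(0),np.percentile(s[:,1],[1,50,99]).round(0))
def fuse(n,r0,r1,c0,c1):
    w=cloud(D[n])[r0:r1,c0:c1].reshape(-1,3);p=w[(w[:,2]>46)&(w[:,2]<58)]
    p=p[:,:2];m=p.mean(0);u=np.linalg.svd(p-m)[2][0];u*=np.sign(u[1]);s=(p-m)@u;lo,hi=np.percentile(s,[.5,99.5]);
    v=np.array([u[1],-u[0]]);t=(p-m)@v
    print(n,"fuse",(m+u*(lo+hi)/2+v*(np.percentile(t,1)+np.percentile(t,99))/2).round(1),"yaw",np.degrees(np.arctan2(-u[0],u[1])).round(1),"len",(hi-lo).round(1))
fuse("top",255,285,245,310);fuse("top",215,248,245,310)
def project(d,P):
    c=d["R"]@np.array(P,float)+d["t"];c=d["intrinsics"]@c;return c[:2]/c[2]
def plane(d,uv,z):
    K=np.linalg.inv(d["intrinsics"]);r=d["R"].T@(K@np.array([uv[0],uv[1],1]));c=-d["R"].T@d["t"];return c+r*(z-c[2])/r[2]
d=D["top"];g=cv2.cvtColor(d["img"],cv2.COLOR_BGR2GRAY)
m=np.zeros_like(g);m[222:282,385:485]=(g[222:282,385:485]<70)*255
cs=max(cv2.findContours(m,0,2)[0],key=cv2.contourArea)[:,0]
P=np.array([plane(d,c,8)[:2] for c in cs],np.float32);r=cv2.minAreaRect(P);print("holder rect",r)
q=cloud(d)[222:282,385:485].reshape(-1,3)
for a,b in((18,32),(58,80)):
    s=q[(q[:,2]>a)&(q[:,2]<b)];print(a,len(s),cv2.minAreaRect(s[:,:2].astype(np.float32)),np.median(s[:,2]),np.percentile(s[:,2],[5,95,99]))
# rack plate
m=w=cloud(d)[215:298,245:310].reshape(-1,3);m=m[(m[:,2]>7)];print("rack",cv2.minAreaRect(m[:,:2].astype(np.float32)))
sd=D["side"];a=sd["img"];
u,v=project(sd,(538,22,50)).astype(int);print(u,v)
cv2.imwrite("pics/c2.png",np.hstack([cv2.resize(a[v-50:v+50,u-50:u+50],(390,390),interpolation=2),cv2.resize(d["img"][225:280,385:485],(400,220),interpolation=2)[:0:] if 0 else cv2.copyMakeBorder(cv2.resize(d["img"][225:280,385:485],(400,220),interpolation=2),0,170,0,0,0)]))
E
python3 m2.py
```

```text
top cam [375. 255. 936.]
-100 1629 [150. 151. 517. 831.] [-144. -123. -110.]
0 5872 [150. 326. 548. 827.] [-142. -131. -111.]
100 6533 [321. 325. 521. 778.] [-142. -131. -129.]
200 12951 [321. 326. 592. 953.] [-142. -131. -112.]
300 16936 [321. 328. 572. 902.] [-142. -130. -129.]
400 1645 [462. 477. 596. 820.] [-132. -130. -128.]
side cam [310. 903. 527.]
-100 572 [ 320.  320.  340. 1171.] [-174. -139. -111.]
0 8300 [ 320.  324.  602. 1185.] [-142. -129. -112.]
100 8461 [ 320.  324.  572. 1183.] [-142. -129. -114.]
200 8743 [ 320.  323.  541. 1170.] [-143. -130. -117.]
300 13601 [ 320.  324.  621. 1193.] [-142. -130. -123.]
400 8554 [ 320.  324.  585. 1192.] [-142. -130. -118.]
top fuse [484.2 339.7] yaw 7.6 len 87.2
top fuse [563.1 350.8] yaw 7.7 len 64.7
holder rect ((533.3109130859375, 20.1165771484375), (62.38752365112305, 164.88816833496094), 10.069690704345703)
18 787 ((530.4581909179688, 18.712677001953125), (42.29545974731445, 156.46063232421875), 10.117183685302734) 25.688150013613207 [22.56546764 30.52509482 31.77215682]
58 119 ((533.9931640625, 19.250015258789062), (18.842174530029297, 141.51893615722656), 10.24731731414795) 66.79792772272326 [58.81064046 75.08215252 75.49958217]
rack ((522.93896484375, 344.4612731933594), (136.83729553222656, 88.77665710449219), 6.221064567565918)
367 201
```

View pics/c2.png

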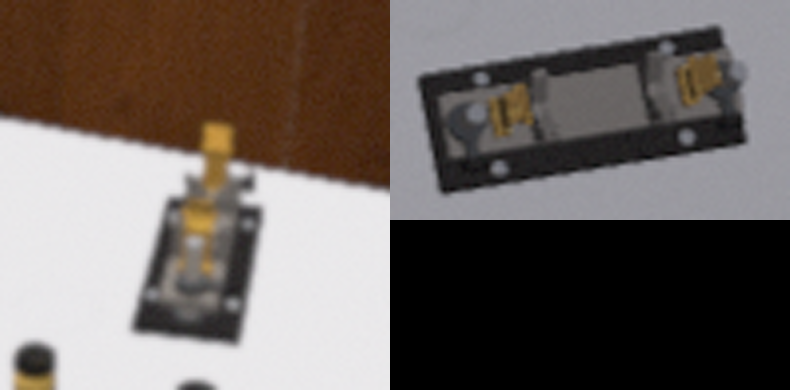

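The wall spans x ≥ 320 at y ≈ -130 to -142 and is at least 500 high, so I have to go round its front edge with the arm folded. The last crop shows the holder bridge and clips clearly, with the clips at the two ends. First I'll retract on this side and log the kinematics.

```bash
S='from h import *
s=monitor.state();print(s["qpos"].round(3).tolist(),s["tool_pos"].round(1).tolist(),s["ee_rot"].round(3).tolist(),np.hypot(*s["tool_pos"][:2]).round(1),s["clock"])'
echo "$S" > s.py
python3 -m jog '[[0,0,50,0,0,0,0],[0,0,50,0,0,0,0],[0,0,50,0,0,0,0],[0,0,0,0,0,0,0]]'; python3 s.py
python3 -m jog '[[-12,48,0,0,0,0,0.5],[-12,48,0,0,0,0,1],[-12,48,0,0,0,0,1],[-12,48,0,0,0,0,1],[0,0,0,0,0,0,1]]'; python3 s.py
python3 -m jog '[[-10,40,0,0,0,0,1],[-5,20,0,0,0,0,1],[-5,20,0,0,0,0,1],[0,0,0,0,0,0,1]]'; python3 s.py
```

```text
clock: 0.6
tool_pos: [155.4, -607.4, 386.6]
ee_rot: [3.108, 0.392, 0.0]
force: [0.2, -0.7, -0.1]
gripper_width: 85.4
[-1.423, 0.24, 0.247, 1.568, 0.0, 1.467] [155.4, -607.4, 386.6] [3.108, 0.392, 0.0] 627.0 0.6
clock: 1.23
tool_pos: [106.6, -409.8, 380.2]
ee_rot: [-3.115, -0.392, -0.0]
force: [0.5, -0.8, -0.5]
gripper_width: 0.2
[-1.469, -0.129, -0.158, 1.544, -0.0, 1.422] [106.6, -409.8, 380.2] [-3.115, -0.392, -0.0] 423.5 1.225
clock: 1.72
tool_pos: [87.1, -333.2, 380.6]
ee_rot: [-3.116, -0.392, -0.0]
force: [-1.3, 0.5, -0.6]
gripper_width: 0.2
[-1.504, -0.28, -0.274, 1.578, 0.0, 1.387] [87.1, -333.2, 380.6] [-3.116, -0.392, -0.0] 344.4 1.725
```

```bash
python3 -m jog '[[-9,35,15,0,0,0,1],[-9,35,15,0,0,0,1],[-6,22,0,0,0,0,1],[0,0,0,0,0,0,1],[0,0,0,0,0,0,1]]'; python3 s.py
```

```text
clock: 2.35
tool_pos: [63.2, -242.7, 410.9]
ee_rot: [-3.117, -0.393, -0.0]
force: [0.2, -0.3, 0.2]
gripper_width: -0.1
[-1.576, -0.455, -0.316, 1.71, 0.0, 1.315] [63.2, -242.7, 410.9] [-3.117, -0.393, -0.0] 250.8 2.35
```

```bash
python3 -m jog '[[42,16,0,0,0,10.4,1],[39,23,0,0,0,10.4,1],[35,29,0,0,0,10.4,1],[0,0,0,0,0,0,1]]'; python3 s.py
python3 - <<'E'
from h import *
cv2.imwrite("pics/side1.png",np.hstack([get_image("side")["img"][:,250:],get_image("top")["img"][:,250:]]))
E
```

```text
clock: 2.85
tool_pos: [181.6, -172.1, 410.9]
ee_rot: [-2.889, -1.232, -0.001]
force: [-0.6, -0.0, -0.5]
gripper_width: -0.1
[-1.02, -0.455, -0.316, 1.711, 0.001, 1.315] [181.6, -172.1, 410.9] [-2.889, -1.232, -0.001] 250.2 2.85
```

View pics/side1.png

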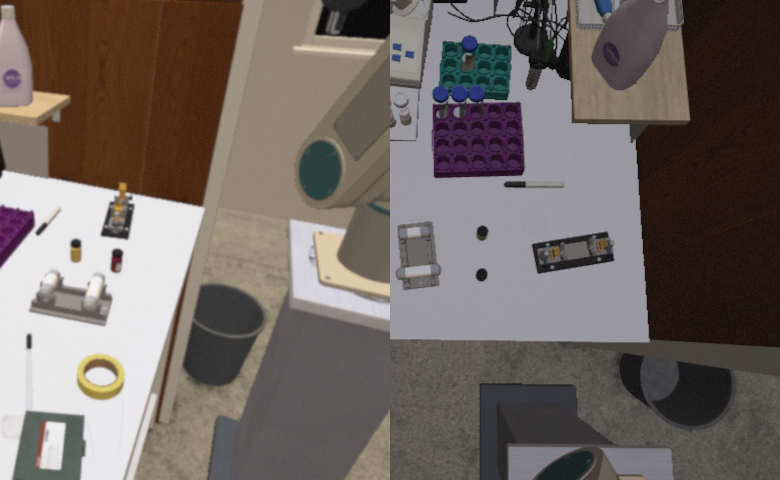

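The arm is folded over the cart at the lower right of the picture, clear of the wall's pale edge, and the bench is unchanged. I'll sweep on past the wall.

```bash
python3 -m jog '[[27,33,0,0,0,10.4,1],[21,40,0,0,0,10.4,1],[14,43,0,0,0,10.4,1],[7,45,0,0,0,10.4,1],[-2,45,0,0,0,10.4,1],[0,0,0,0,0,0,1]]'; python3 s.py
```

```text
clock: 3.7
tool_pos: [246.2, 33.8, 411.2]
ee_rot: [-2.064, -2.368, 0.0]
force: [-0.2, -0.6, -1.5]
gripper_width: -0.3
[-0.126, -0.459, -0.317, 1.713, 0.0, 1.307] [246.2, 33.8, 411.2] [-2.064, -2.368, 0.0] 248.5 3.7
```

```bash
cat > m3.py <<'E'
from h import *
import pickle
def box(p,c,yaw,hx,hy,zl,zh):
    a=np.radians(yaw);ex=np.array([np.cos(a),np.sin(a)]);ey=np.array([-ex[1],ex[0]])
    q=p[:,:2]-np.array(c);l=np.c_[q@ex,q@ey,p[:,2]]
    return l[(abs(l[:,0])<hx)&(abs(l[:,1])<hy)&(l[:,2]>zl)&(l[:,2]<zh)]
if __name__=="__main__":
  for n in("top","side"):
    p=cloud(pickle.load(open(n+"0.pkl","rb"))).reshape(-1,3);p=p[~np.isnan(p[:,0])]
    f=box(p,(484.2,339.7),7.6,22,60,30,60)
    # ridge: circle fit of tube points
    t=f[abs(f[:,1])<20]
    from scipy.optimize import least_squares
    t=t[t[:,2]>40]
    r=least_squares(lambda v:np.hypot(t[:,0]-v[0],t[:,2]-v[1])-12,[0,42],loss="soft_l1").x
    g=f[f[:,2]>40]
    print(n,"long: dx,z",r.round(2),"y ends",np.percentile(g[:,1],[.5,1,99,99.5]).round(1))
    h=box(p,(533.3,20.1),10.1,45,95,-10,110)
    for a,b in((4,13),(20,32),(32,45),(45,58),(58,70),(70,100)):
        s=h[(h[:,2]>a)&(h[:,2]<b)]
        if len(s):print(n,a,len(s),"x",np.percentile(s[:,0],[1,50,99]).round(1),"y",np.percentile(s[:,1],[1,99]).round(1),"z",np.percentile(s[:,2],[50,99]).round(1))
    q=h[(h[:,2]>45)]
    for k in(-1,1):
        s=q[q[:,1]*k>0]
        for y in range(20,90,5):
            z=s[(abs(s[:,1])>=y)&(abs(s[:,1])<y+5)]
            if len(z):print(n,k,y,len(z),"x",z[:,0].min().round(0),z[:,0].max().round(0),"z",np.median(z[:,2]).round(0),z[:,2].max().round(0),end=" | ")
        print()
E
python3 m3.py
```

```text
top long: dx,z [ 0.2  41.13] y ends [-43.5 -42.9  43.5  44.3]
top 4 1022 x [-31.  -16.1  32.4] y [-80.   80.7] z [ 7.8 11.7]
top 20 777 x [-22.5  -2.   17.6] y [-75.8  76.7] z [25.7 31.8]
top 32 277 x [-23.5  -3.3  13.9] y [-73.5  74.1] z [35.8 44.7]
top 45 142 x [-16.8   0.2  18.3] y [-70.2  71. ] z [50.3 57.9]
top 58 74 x [-8.6  0.2  9.9] y [-70.9  68.5] z [63.2 69.9]
top 70 45 x [-7.3  0.9  8.6] y [-51.8  49.5] z [72.6 75.5]
top -1 25 24 x -17.0 17.0 z 48.0 53.0 | top -1 30 20 x -17.0 19.0 z 49.0 53.0 | top -1 40 27 x -7.0 10.0 z 65.0 70.0 | top -1 45 29 x -8.0 8.0 z 71.0 76.0 | top -1 50 8 x -5.0 9.0 z 74.0 75.0 | top -1 60 10 x -2.0 5.0 z 54.0 59.0 | top -1 65 15 x -4.0 5.0 z 57.0 60.0 | top -1 70 4 x -2.0 5.0 z 58.0 60.0 | 
top 1 20 1 x 14.0 14.0 z 45.0 45.0 | top 1 25 22 x -17.0 18.0 z 49.0 53.0 | top 1 30 17 x -16.0 18.0 z 48.0 51.0 | top 1 40 16 x -9.0 10.0 z 65.0 70.0 | top 1 45 41 x -8.0 8.0 z 60.0 76.0 | top 1 50 2 x -6.0 7.0 z 54.0 57.0 | top 1 60 5 x -2.0 4.0 z 58.0 59.0 | top 1 65 15 x -4.0 5.0 z 57.0 61.0 | top 1 70 5 x -2.0 3.0 z 55.0 58.0 | 
side long: dx,z [ 0.19 4
[... 371 characters left out ...]
1  0.4  7.4] y [-50.4  53.9] z [74.1 76.2]
side -1 20 5 x -16.0 17.0 z 49.0 52.0 | side -1 25 15 x -16.0 18.0 z 49.0 53.0 | side -1 30 5 x -15.0 16.0 z 49.0 52.0 | side -1 35 3 x -1.0 6.0 z 69.0 69.0 | side -1 40 30 x -9.0 8.0 z 65.0 75.0 | side -1 45 48 x -7.0 11.0 z 56.0 76.0 | side -1 50 5 x -7.0 9.0 z 55.0 76.0 | 
side 1 25 5 x -17.0 16.0 z 51.0 52.0 | side 1 30 14 x -17.0 17.0 z 49.0 52.0 | side 1 35 7 x -15.0 14.0 z 47.0 52.0 | side 1 40 6 x -6.0 9.0 z 63.0 68.0 | side 1 45 41 x -8.0 10.0 z 63.0 76.0 | side 1 50 36 x -8.0 8.0 z 56.0 76.0 | side 1 55 1 x 8.0 8.0 z 59.0 59.0 | side 1 65 8 x -3.0 4.0 z 58.0 59.0 | side 1 70 20 x -4.0 4.0 z 51.0 59.0 | side 1 75 1 x -1.0 -1.0 z 57.0 57.0 |
```

```bash
python3 -m jog '[[34,44,-20,0,0,0,0.4],[34,44,-20,0,0,0,0.4],[34,44,-20,0,0,0,0.4],[34,44,-20,0,0,0,0.4],[34,44,-20,0,0,0,0.4],[34,43,-20,0,0,0,0.4],[34,43,-20,0,0,0,0.4],[0,0,-50,0,0,0,0.4],[0,0,-50,0,0,0,0.4],[0,0,-50,0,0,0,0.4],[0,0,0,0,0,0,0.4],[0,0,0,0,0,0,0.4]]'; python3 s.py
python3 - <<'E'
from h import *
a=get_image("side")["img"][200:400,220:480];b=get_image("top")["img"][170:320,200:395]
cv2.imwrite("pics/o2.png",np.hstack([cv2.resize(a,(390,300)),cv2.resize(b,(390,300))]))
E
```

```text
clock: 5.2
tool_pos: [486.8, 337.0, 122.6]
ee_rot: [2.075, 2.358, 0.002]
force: [0.3, 0.3, 0.6]
gripper_width: 51.1
[0.496, 0.295, -0.242, 1.032, -0.0, 1.94] [486.8, 337.0, 122.6] [2.075, 2.358, 0.002] 592.1 5.2
```

View pics/o2.png

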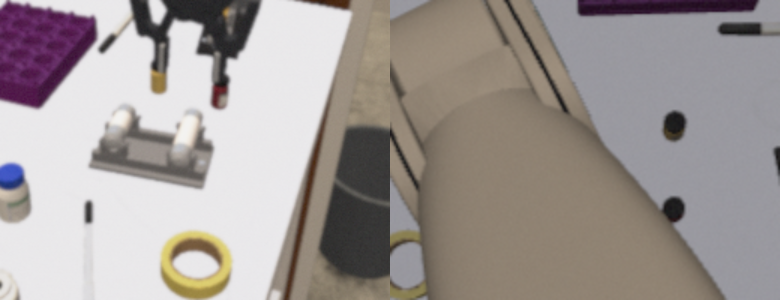

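```bash
python3 s.py
python3 - <<'E'
from h import *
from m3 import box
s=monitor.state();d=get_image("side");p=cloud(d).reshape(-1,3);p=p[~np.isnan(p[:,0])]
t=s["tool_pos"];l=box(p,t[:2],7.8,60,40,t[2]-5,t[2]+25)
for k in(-1,1):
    q=l[l[:,0]*k>0];print(k,len(q),np.percentile(q,[2,50,98],axis=0).round(1).tolist())
f=box(p,(484.4,339.7),7.6,22,60,40,60);print("fuse y",np.percentile(f[:,1],[1,99]))
E
```

```text
[0.498, 0.293, -0.241, 1.032, -0.0, 1.94] [487.1, 338.6, 124.2] [2.072, 2.359, 0.008] 593.2 5.3
-1 77 [[-39.4, 1.3, 131.0], [-32.5, 9.6, 140.9], [-26.6, 12.7, 148.7]]
1 93 [[24.8, -9.5, 130.4], [28.4, 7.7, 140.8], [38.1, 12.7, 148.3]]
fuse y [-37.50935426  47.5118384 ]
```

```bash
python3 -m jog '[[-2.5,1.5,0,0,0,0,0.4],[0,0,-30,0,0,0,0.4],[0,0,-20,0,0,0,0.4],[0,0,-20,0,0,0,0.4],[0,0,-15,0,0,0,0.4],[0,0,-16,0,0,0,0.4],[0,0,0,0,0,0,0.4],[0,0,0,0,0,0,0.4]]'; python3 s.py;  python3 s.py
```

```text
clock: 6.35
tool_pos: [482.0, 340.3, 20.7]
ee_rot: [2.07, 2.363, 0.001]
force: [0.3, -0.5, 0.4]
gripper_width: 50.8
[0.505, 0.402, -0.338, 0.83, -0.0, 1.944] [482.0, 340.3, 20.7] [2.07, 2.363, 0.001] 590.0 6.35
[0.505, 0.402, -0.338, 0.83, -0.0, 1.944] [482.0, 340.3, 20.7] [2.07, 2.363, 0.001] 590.0 6.35
```

```bash
python3 - <<'E'
from h import *
d=get_image("side");a=d["img"][220:340,250:390];cv2.imwrite("pics/o3.png",cv2.resize(a,(560,480),interpolation=2))
E
python3 s.py
```

```text
[0.505, 0.402, -0.338, 0.83, 0.0, 1.944] [482.3, 340.4, 21.0] [2.07, 2.363, 0.002] 590.3 6.4
```

View pics/o3.png

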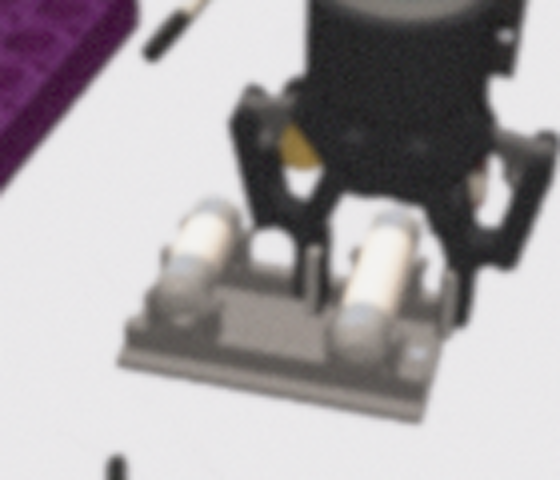

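```bash
python3 -m jog '[[2,0,0,0,0,0,0.4],[0,0,0,0,0,0,0.6],[0,0,0,0,0,0,0.8],[0,0,0,0,0,0,1],[0,0,0,0,0,0,1],[0,0,0,0,0,0,1],[0,0,0,0,0,0,1]]'; python3 s.py
```

```text
clock: 7.28
tool_pos: [484.5, 340.3, 20.9]
ee_rot: [2.069, 2.362, 0.002]
force: [2.8, -0.2, 4.2]
gripper_width: 22.6
[0.503, 0.405, -0.334, 0.83, -0.0, 1.942] [484.5, 340.3, 20.9] [2.069, 2.362, 0.002] 592.1 7.275
```

```bash
python3 -m jog '[[0,0,10,0,0,0,1],[0,0,15,0,0,0,1],[0,0,25,0,0,0,1],[0,0,40,0,0,0,1],[0,0,39,0,0,0,1],[0,0,0,0,0,0,1]]'; python3 s.py
python3 -m jog '[[6,-20,0,0,0,0.5,1],[6,-40,0,0,0,0.5,1],[6,-40,0,0,0,0.5,1],[6,-40,0,0,0,0.5,1],[6,-40,0,0,0,0.5,1],[6,-40,0,0,0,0,1],[6,-40,0,0,0,0,1],[6,-40,0,0,0,0,1],[1,-19,0,0,0,0,1],[0,0,0,0,0,0,1],[0,0,0,0,0,0,1],[0,0,0,0,0,0,1]]'; python3 s.py
python3 - <<'E'
from h import *
import pickle
d=get_image("top");e=get_image("side");pickle.dump((d,e,monitor.state()),open("hov.pkl","wb"))
cv2.imwrite("pics/o4.png",np.hstack([cv2.resize(d["img"][200:320,370:530],(400,300),interpolation=2),cv2.resize(e["img"][130:250,300:460],(400,300),interpolation=2)]))
E
```

```text
clock: 8.02
tool_pos: [485.7, 341.6, 153.8]
ee_rot: [2.068, 2.362, 0.011]
force: [0.5, 0.0, -1.1]
gripper_width: 22.5
[0.504, 0.267, -0.207, 1.089, 0.001, 1.942] [485.7, 341.6, 153.8] [2.068, 2.362, 0.011] 593.8 8.025
clock: 9.52
tool_pos: [532.2, 22.2, 149.2]
ee_rot: [-2.016, -2.409, -0.0]
force: [-0.7, 0.8, -1.0]
gripper_width: 22.1
[-0.08, 0.173, -0.338, 1.06, 0.0, 1.313] [532.2, 22.2, 149.2] [-2.016, -2.409, -0.0] 532.7 9.525
```

View pics/o4.png

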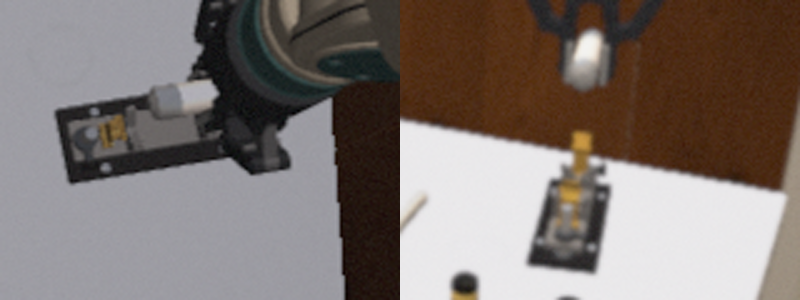

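```bash
cat > m4.py <<'E'
from h import *
from m3 import box
import pickle,sys
from scipy.optimize import least_squares
d,e,s=pickle.load(open(sys.argv[1],"rb"));t=s["tool_pos"];print(t.round(1),"jaw",(2*np.degrees(np.arctan2(s["ee_rot"][1],s["ee_rot"][0]))-90).round(2)%180)
for n,c in(("top",d),("side",e)):
    p=cloud(c).reshape(-1,3);p=p[~np.isnan(p[:,0])]
    l=box(p,(533.6,20.2),10.1,16,62,t[2]+6,t[2]+36)
    q=l[(l[:,1]>14)]
    f=lambda v:np.hypot(q[:,0]-v[0]-v[2]*(q[:,1]-30),q[:,2]-v[1]-v[3]*(q[:,1]-30))-12
    q=q[q[:,1]<40]
    if len(q)>10:
        r=least_squares(f,[0,t[2]+21,0,0],loss="soft_l1")
        print(n,len(q),"x',z at y=30",r.x[:2].round(2),"yaw err deg",(-np.degrees(r.x[2])).round(2),"pitch",np.degrees(r.x[3]).round(2),"axis-tcp",(r.x[1]-t[2]).round(1),"y end",np.percentile(l[:,1],[98,99.5,100]).round(1))
E
python3 m4.py hov.pkl; python3 s.py
```

```text
[532.5  22.  149.3] jaw 10.149999999999977
top 200 x',z at y=30 [ -0.97 169.78] yaw err deg 0.64 pitch 0.65 axis-tcp 20.5 y end [46.6 47.1 47.4]
side 65 x',z at y=30 [ -1.21 171.28] yaw err deg 0.2 pitch 1.05 axis-tcp 22.0 y end [49.4 50.2 50.5]
[-0.08, 0.173, -0.338, 1.06, 0.0, 1.313] [532.5, 22.0, 149.3] [-2.016, -2.409, -0.0] 532.9 9.625
```

```bash
python3 -m jog '[[1.3,-2,0,0,0,0,1],[0,0,-25,0,0,0,1],[0,0,-25,0,0,0,1],[0,0,-20,0,0,0,1],[0,0,-14,0,0,0,1],[0,0,0,0,0,0,1],[0,0,0,0,0,0,1],[0,0,0,0,0,0,1]]'
python3 - <<'E'
from h import *
import pickle
d=get_image("top");e=get_image("side");pickle.dump((d,e,monitor.state()),open("hov2.pkl","wb"))
E
python3 m4.py hov2.pkl; python3 s.py
```

```text
clock: 10.62
tool_pos: [534.9, 19.0, 66.3]
ee_rot: [2.017, 2.407, 0.002]
force: [0.1, -1.3, -0.8]
gripper_width: 22.4
[534.6  19.   66.1] jaw 10.07
top 168 x',z at y=30 [ 1.02 86.94] yaw err deg -0.41 pitch 0.29 axis-tcp 20.8 y end [48.3 49.7 50.2]
side 53 x',z at y=30 [ 0.59 87.81] yaw err deg -0.56 pitch -1.25 axis-tcp 21.7 y end [50.4 53.6 53.7]
[-0.085, 0.263, -0.424, 0.882, -0.0, 1.31] [534.6, 19.0, 66.1] [2.017, 2.407, 0.001] 535.0 10.725
```

```bash
python3 -m jog '[[-0.7,0.9,-4,0,0,0,1],[0,0,-4,0,0,0,1],[0,0,0,0,0,0,1],[0,0,0,0,0,0,1]]'; for i in 1; do python3 -m jog '[[0,0,-2,0,0,0,1],[0,0,0,0,0,0,1]]'; done;  python3 -m jog '[[0,0,-2,0,0,0,1],[0,0,0,0,0,0,1]]'
```

```text
clock: 11.22
tool_pos: [533.1, 20.0, 57.2]
ee_rot: [-2.018, -2.408, 0.0]
force: [1.1, 1.1, -1.5]
gripper_width: 22.5
clock: 11.48
tool_pos: [533.1, 20.0, 55.2]
ee_rot: [-2.018, -2.408, 0.0]
force: [0.3, -0.2, -1.5]
gripper_width: 22.6
clock: 11.72
tool_pos: [533.3, 19.7, 53.3]
ee_rot: [2.018, 2.407, -0.0]
force: [0.1, -0.6, -1.5]
gripper_width: 22.3
```

```bash
python3 -m jog '[[0,0,-1,0,0,0,1],[0,0,0,0,0,0,1]]' | grep -E "pos|force";python3 -m jog '[[0,0,-1,0,0,0,1],[0,0,0,0,0,0,1]]'| grep -E "pos|force"; python3 -m jog '[[0,0,-1,0,0,0,1],[0,0,0,0,0,0,1]]'| grep -E "pos|force"; python3 -m jog '[[0,0,-1,0,0,0,1],[0,0,0,0,0,0,1]]'| grep -E "pos|force"
```

```text
tool_pos: [533.6, 19.6, 52.6]
force: [0.9, -1.6, 0.5]
tool_pos: [533.9, 19.8, 52.0]
force: [-0.3, -1.4, 5.4]
tool_pos: [534.2, 19.9, 51.2]
force: [0.4, -2.0, 5.8]
tool_pos: [534.5, 19.9, 50.5]
force: [-0.5, -1.9, 7.1]
```

```bash
python3 -m jog '[[0,0,-1,0,0,0,1],[0,0,-1,0,0,0,1]]' | grep -E "pos|force";python3 -m jog '[[0,0,-1,0,0,0,1],[0,0,-1,0,0,0,1]]'| grep -E "pos|force"; python3 -m jog '[[0,0,-1,0,0,0,1],[0,0,-1,0,0,0,1]]'| grep -E "pos|force"
```

```text
tool_pos: [535.1, 20.0, 49.3]
force: [-1.2, -0.6, 13.4]
tool_pos: [535.7, 20.0, 48.0]
force: [-2.0, -1.7, 15.9]
tool_pos: [535.2, 20.0, 45.3]
force: [-0.1, -0.7, 9.5]
```

```bash
python3 -m jog '[[-0.7,0,-1,0,0,0,1],[0,0,-1,0,0,0,1]]' | grep -E "pos|force";python3 -m jog '[[-0.3,0,-1,0,0,0,1],[0,0,-1,0,0,0,1]]'| grep -E "pos|force"; python3 -m jog '[[0,0,-1,0,0,0,1],[0,0,0,0,0,0,1]]'| grep -E "pos|force"
```

```text
tool_pos: [534.8, 20.0, 42.8]
force: [1.4, -2.2, 7.2]
tool_pos: [534.4, 19.9, 40.6]
force: [0.3, -1.5, 6.6]
tool_pos: [534.1, 19.9, 39.2]
force: [2.8, -0.9, 4.8]
```

```bash
for i in 1; do python3 -m jog '[[0,0,-1,0,0,0,1],[0,0,0,0,0,0,1]]' | grep -E "pos|force";python3 -m jog '[[0,0,-1,0,0,0,1],[0,0,0,0,0,0,1]]'| grep -E "pos|force"; done
```

```text
tool_pos: [533.6, 19.9, 37.8]
force: [3.6, -1.3, 2.9]
tool_pos: [531.5, 19.8, 35.5]
force: [3.6, -1.8, -2.8]
```

```bash
python3 -m jog '[[0,0,-1,0,0,0,1],[0,0,0,0,0,0,1]]' | grep -E "pos|force";python3 -m jog '[[0,0,-0.5,0,0,0,1],[0,0,0,0,0,0,1]]'| grep -E "pos|force"
```

```text
tool_pos: [532.1, 20.0, 35.0]
force: [2.3, -1.4, -2.6]
tool_pos: [532.3, 19.9, 34.8]
force: [3.1, -1.4, -0.9]
```

```bash
python3 -m jog '[[0,0,-0.5,0,0,0,1],[0,0,0,0,0,0,1]]' | grep -E "pos|force";python3 -m jog '[[0,0,-0.5,0,0,0,1],[0,0,0,0,0,0,1]]'| grep -E "pos|force"
```

```text
tool_pos: [532.5, 19.9, 34.5]
force: [1.4, -1.2, 1.1]
tool_pos: [532.9, 20.0, 34.1]
force: [2.0, -1.1, 2.3]
```

```bash
python3 - <<'E'
from h import *
import pickle
d=get_image("top");e=get_image("side");pickle.dump((d,e,monitor.state()),open("seat.pkl","wb"))
cv2.imwrite("pics/o5.png",np.hstack([cv2.resize(d["img"][220:280,390:470],(400,300),interpolation=2),cv2.resize(e["img"][170:245,330:430],(400,300),interpolation=2)]))
E
python3 m4.py seat.pkl; python3 s.py
```

```text
[532.9  20.   34.1] jaw 10.08
top 173 x',z at y=30 [-0.7 54.5] yaw err deg 0.6 pitch 0.75 axis-tcp 20.4 y end [51.3 51.7 62. ]
side 76 x',z at y=30 [-1.5  54.78] yaw err deg 0.72 pitch -6.12 axis-tcp 20.7 y end [54.3 55.2 55.8]
[-0.084, 0.301, -0.456, 0.813, 0.0, 1.311] [532.9, 20.0, 34.1] [2.017, 2.407, 0.001] 533.3 15.825
```

View pics/o5.png

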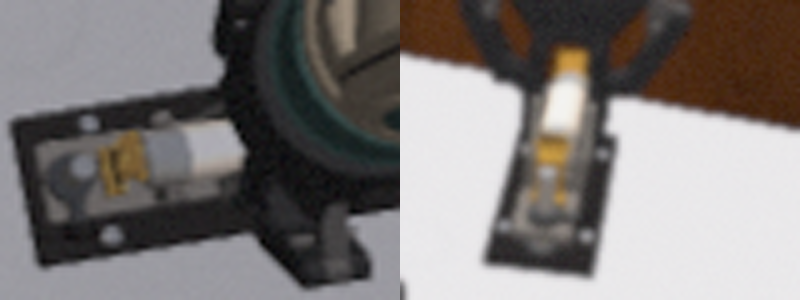

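The clip noses have closed over the visible end. Since then x and z have moved together at 45°, so the tube is still sliding down one V flank. I'll ease it toward +x and keep lowering gently.

```bash
python3 -m jog '[[0.5,0,-0.5,0,0,0,1],[0,0,0,0,0,0,1]]' | grep -E "pos|force";python3 -m jog '[[0.4,0,-0.5,0,0,0,1],[0,0,0,0,0,0,1]]'| grep -E "pos|force"
```

```text
tool_pos: [533.5, 20.0, 33.5]
force: [5.7, -0.7, 2.2]
tool_pos: [533.8, 20.0, 33.0]
force: [5.4, 0.0, 3.2]
```

```bash
python3 -m jog '[[0.5,0,-0.5,0,0,0,1],[0,0,0,0,0,0,1]]' | grep -E "pos|force";python3 -m jog '[[0.5,0,-0.5,0,0,0,1],[0,0,0,0,0,0,1]]'| grep -E "pos|force"
```

```text
tool_pos: [534.2, 20.1, 32.7]
force: [4.3, -0.4, 4.7]
tool_pos: [534.3, 20.1, 32.6]
force: [2.2, -0.8, 8.9]
```

```bash
python3 -m jog '[[0,0,-0.5,0,0,0,1],[0,0,0,0,0,0,1]]' | grep -E "pos|force"; python3 -c "
from h import *
import pickle
d=get_image('top');e=get_image('side');pickle.dump((d,e,monitor.state()),open('seat2.pkl','wb'))
s=monitor.state();print(s['ft_torque'],s['force'])"; python3 m4.py seat2.pkl
```

```text
tool_pos: [534.3, 20.1, 32.5]
force: [0.7, -0.9, 12.5]
[-0.06025662 -0.23669003  0.08136682] [ 1.85835687  0.34122735 12.65079643]
[534.3  20.1  32.5] jaw 10.09
top 171 x',z at y=30 [ 0.32 53.22] yaw err deg 1.37 pitch 0.49 axis-tcp 20.7 y end [51.  51.6 61.6]
side 74 x',z at y=30 [-0.71 52.78] yaw err deg 8.43 pitch -10.89 axis-tcp 20.3 y end [53.6 54.6 57.7]
```

Landed: the force rose 3–4 N per step with almost no motion, and the moment is near zero. Next I relax the push, open, lift a little and check.

```bash
python3 -m jog '[[0,0,1,0,0,0,1],[0,0,0.7,0,0,0,1],[0,0,0,0,0,0,1]]' | grep -E "pos|force"; python3 -m jog '[[0,0,0,0,0,0,0.9],[0,0,0,0,0,0,0.7],[0,0,0,0,0,0,0.45],[0,0,0,0,0,0,0.4],[0,0,0,0,0,0,0.4],[0,0,0,0,0,0,0.4]]'; python3 -m jog '[[0,0,10,0,0,0,0.4],[0,0,20,0,0,0,0.4],[0,0,40,0,0,0,0.4],[0,0,50,0,0,0,0.4],[0,0,50,0,0,0,0.4],[0,0,50,0,0,0,0.4],[0,0,0,0,0,0,0.4]]'
```

```text
tool_pos: [534.3, 20.1, 32.7]
force: [5.2, -1.1, 0.8]
clock: 18.3
tool_pos: [533.5, 20.0, 32.7]
ee_rot: [-2.017, -2.407, 0.001]
force: [-0.3, -0.2, -0.3]
gripper_width: 51.4
clock: 19.18
tool_pos: [537.5, 19.7, 259.3]
ee_rot: [2.012, 2.401, 0.01]
force: [-0.2, 0.9, 0.1]
gripper_width: 51.3
```

```bash
python3 -m jog '[[-40,10,20,0,0,0,0.4],[-50,10,20,0,0,0,0.4],[-50,10,20,0,0,0,0.4],[-50,10,0,0,0,0,0.4],[-40,0,0,0,0,0,0.4],[0,0,0,0,0,0,0.4],[0,0,0,0,0,0,0.4]]'|grep -E "clock|pos|force"
python3 - <<'E'
from h import *
from m3 import box
d=get_image("top");e=get_image("side")
cv2.imwrite("pics/o6.png",np.vstack([np.hstack([cv2.resize(d["img"][222:282,390:480],(390,260),interpolation=2),cv2.resize(e["img"][175:240,325:423],(390,260),interpolation=2)]),cv2.resize(d["img"][150:330,180:500],(780,340))]))
for n,c in(("top",d),("side",e)):
    p=cloud(c).reshape(-1,3);p=p[~np.isnan(p[:,0])]
    l=box(p,(533.6,20.2),10.1,13,24,40,90)
    a=l[abs(l[:,0])<4];k=np.polyfit(a[:,1],a[:,2],1);print(n,len(l),"top ridge z at 0",k[1].round(2),"tilt deg",np.degrees(k[0]).round(2))
    b=box(p,(533.6,20.2),10.1,8,62,68,90);print("flares",len(b),np.percentile(b[:,1],[2,98]).round(1))
    f=box(p,(563.1,350.8),7.7,13,40,46,60);print("short",np.median(f[:,0]).round(1),np.percentile(f[:,1],[1,99]).round(1))
E
```

```text
clock: 20.05
tool_pos: [304.3, 59.9, 312.8]
force: [0.2, 0.5, -0.3]
top 273 top ridge z at 0 64.79 tilt deg 0.82
flares 63 [-52.7  51.9]
short -1.0 [-31.   31.3]
side 92 top ridge z at 0 66.51 tilt deg -1.51
flares 47 [-51.1  54.6]
short -2.0 [-26.3  35.3]
```

View pics/o6.png

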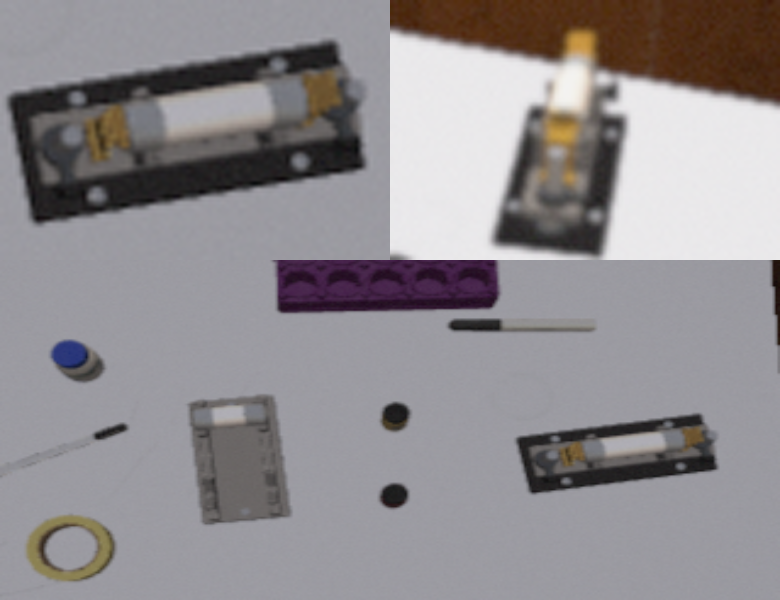

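The fuse lies between the seats with both brass clips symmetric over its caps at (105,130) and (320,95) in the top-left crop. The short fuse and the bystanders look undisturbed.

```bash
python3 -c "
from h import *
print(ticket.finish_job())"
```

```text
the job is handed in; nothing more can be done
None
```

I took the longer fuse from the rack's near place and pressed it down between the holder's clips until it landed. Then I let go, backed the arm off and handed the job in at about 20 s of the allowed 69 s.

- **Push:** the clips peaked at about 16 N at their flares, with about 12.5 N upward at the end against the seats. Both readings are well under the 25 N crack limit. The tube came down on one flank of the V seats first, so I eased it sideways until the force rose with almost no further motion.
- **Seated height:** after release, the cameras put the fuse's axis at about 53 to 54 mm. That matches the 54 mm or so I estimated from the bridge and clips beforehand.
- **Clips:** both show closed over the caps, their flares about 52 mm either side of centre, roughly 0.04 rad open. That is within the range given for a snapped clip.
- **Level:** the two cameras disagreed slightly, +0.8° from the top and -1.5° from the side. I took that as depth noise, because the twisting moment at landing was near zero.
- **Everything else:** in the last top view the shorter fuse was still in its place. The jars, tape roll, marker, bottle and spatula looked unmoved, though I checked those by eye only.

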